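# Hold the parts chest open with its lifting lever

## Task

With a fingertip, push the red stop fully home so that it is clear of the yellow lever, then press the rubber pad at the lever's long end all the way down onto its buffer, so that the short end raises the heavy steel flap of the parts chest. Finish still holding the lever down with the flap raised, so that the tape can be taken out. Lift nothing, keep the lever seated in its saddle, do not touch the flap itself, and leave the other things where they are.

Things in the scene. Friction and masses are not known exactly. Their poses are not given: they have to be found in the camera images.
- lifter: Fixed stand, 455 mm long. Origin on the bench surface below the lever's pivot; +y runs along the lever to the chest, -y to its long end; +x across the lever, the way the stop slides; z up. Blue saddle round the pivot, 60 mm across x, 92 mm high, open at the top. At y 105 to 195 mm a grey chest, 140 mm wide, 71 mm high, with a roll of black tape in it.
- flap: Heavy steel flap (2.5 to 5 kg, 150 x 127 x 8 mm, yellow strip along its lip) on the chest. Origin on its hinge line at the chest's far +y edge, 73 mm above the bench. Closed, its axes are parallel to the stand's; it opens about x, the lip on the lever's side rising.
- flap_lip (a point): Middle of the free lip edge of the flap, 127 mm from the hinge, 77 mm above the bench when closed and about 120 mm when the lever is fully down.
- stop (a joint): Slide of the red stop, in m: 0 to 0.010 at the start, its 24 mm wide post standing under the lever and blocking it; 0.050 = pushed fully home along the stand's +x, post clear of the lever. It needs about 2 to 4 N and stays where it is left.
- stop_plate (a point): Centre of the outer face (facing the stand's -x, roughly the robot) of the red stop's upright push plate: 36 mm wide along y, 10 mm thick, from 12 to 58 mm above the bench. With the slide at 0 it lies 105 mm to the -x side of the lever's centre line, 85 mm from the pivot towards the long end. The stop's 92 mm high post is 105 mm further along +x.
- lever: Loose yellow lever bar, 320 x 30 x 12 mm, its cross pin resting in the saddle and its short end (85 mm) under the lip of the flap. Origin at the pivot pin; its axes are parallel to the stand's at rest (the bar itself then slopes up about 15 degrees to the long end). It turns about x.
- lever_pad (a point): Middle of the top of the black rubber press pad (36 x 40 mm) near the lever's long end, 210 mm from the pivot. About 145 mm above the bench at rest, 41 mm with the lever fully down on the buffer. Moves on an arc about the pivot, 10 mm further out half-way. Pressing takes about 2 to 9 N; the lever comes back up if let go.
- buffer_top (a point): Centre of the top of the round black rubber buffer (30 mm wide) under the lever's long end, 20 mm above the bench; fixed.
- lever_pin (a point): Centre of the lever's pivot pin, 80 mm above the bench, seated in the saddle.
- pliers: Red-handled pliers, 182 x 59 x 12 mm, left of the lifting stand. Origin under its middle. Bystander: leave it where it is.
- wood_offcut: Beech block with drill holes, 140 x 40 x 28 mm, at the left. Origin under its middle. Bystander: leave it where it is.
- tape_measure: Yellow tape measure, 67 x 35 x 60 mm, at the front right. Origin under its middle. Bystander: leave it where it is.
- screwdriver_yellow: Yellow-handled screwdriver, 192 mm long, 25 mm thick, lying along the front edge. Origin under its middle. Bystander: leave it where it is.
- bolt_tin: Round tin of bolts, 83 mm wide, 51 mm high, at the back right. Origin under its middle. Bystander: leave it where it is.

How it is judged:
By the outcome, as a careful person would: the job done as asked, in the order asked, and still so for the second after the job is handed in, while the arm keeps its last pose, push and grip.
It also fails if it takes over 48 s, if anything falls off the work surface, if the arm or the gripper's body presses on something with over 40 N, if the wrist force passes 120 N, or if a joint passes its speed limit or range.

## Robot

A 6-joint arm with a two-finger parallel gripper is mounted at the origin on a cart in front of the work surface, level with it; the furniture and walls round the work are solid. World frame = base frame: x ahead of the robot, y to its left, z up, the work surface at z = 0. Lengths are in mm, angles in rad, forces in N, time in s.
With the tool pointing down it reaches from about 400 to 925 mm from the base axis. Payload 12.5 kg.
Tool frame: the origin (TCP) lies at the very end of the fingers, on their centre line; the grasp point (between the pads) lies 19 mm behind it; z points along the fingers, y is the line along which they close (so a half turn about z gives the same grasp; the last joint's range is limited). The gripper opens to 95 mm and grips with 3 to 60 N. Pads are 20 mm wide; open, the fingers measure 119 mm over their backs; the gripper's body (75 mm by 180 mm) begins 59 mm behind the grasp point.
Start: joints at [1.132, 0.491, 1.559, -0, 1.092, -0.106], TCP at [204.165, 590.731, 214.661] pointing down, gripper open.
Joint ranges: [-3.1, 3.1], [-0.84, 2.19], [0.05, 2.79], [-1.13, 4.28], [0.06, 2.93], [-2.69, 2.69]. Speed limits (rad/s): [2.22, 2.22, 2.79, 3.14, 3.14, 3.14].

## Interface

Orientations are given as a 3x3 rotation matrix whose columns are the frame's x, y, z axes.
In Python, from rig import env, imaging gives the robot as it stands. The module is installed in compiled form; this text tells all that it offers.
- The arm moves only by the tool carry_out, never from a script. Its argument "plan" is a list of rows, each a list of 7 numbers: the shift along the world's x, y, z in cm, then the turn, a rotation vector about the world's x, y, z in degrees, then the finger opening in cm, from 0 to 9.51. In form: [[tx, ty, tz, wx, wy, wz, hand], ...]. A call has 1 to 20 rows; each row is the pose to reach, as a shift and turn from the pose commanded when the call began; what a row does not reach only later rows make up. A row lasts 1/12 s, in which the tool goes at most 41.7 mm and 7.16 degrees, less where a joint would pass 70% of its speed; a pose out of reach is approached as far as the arm can. A call with a gripper value outside its range is refused whole. The fingers move at their own pace and stop on an object; "force" is the grip in N (left out, the last holds). Time passes only in rows, so rows that repeat a pose let the fingers close. It gives the time, the measured TCP pose, the force, the opening and the grip force at its end, in the units of the state.
- env.get_state(): the state, without advancing time (a new reading comes with each control period).
- imaging.capture(name): name is "scene" or "top" or "wrist"; returns (picture, depth): 480x640x3 uint8, blue, green, red; 480x640 float32, mm along the optical axis (not along the pixel's ray), 0 where there is no reading.
- imaging.camera_model(name): a dict with "mtx" (3x3 intrinsics, pixels), "k1" (the pictures are not rectified: a ray, as slopes to the right and down, at radius r is drawn at 1 + k1 r^2 times it, then the intrinsics apply), "T" (4x4, takes a point from camera to world coordinates). Camera axes: x right, y down, z forward; pixel columns grow to the right and rows downward; lengths in mm; the calibration is good to about 2 mm. A picture is of the moment at which its call begins: read the wrist's pose just before it. camera_model takes no time and is no camera call; for the wrist camera it gives the pose at the moment of the call.
- env.job_done(): hands the job in; it is judged then, once.
The state is a dict: "time_s": time; "joint_positions": joint angles; "joint_vel": joint speeds; "effort": joint torques, N m; "tcp_pos": TCP position; "eef_rot": TCP orientation; "force": force on the tool from outside, world axes, zero at the start; "wrist_torque": the same for the moment, N m; "grip_width": opening from 0.0 (shut) to 1.0 (fully open); "finger_force": force on a finger pad.
Only numpy, scipy, OpenCV 4.12 (cv2) and the standard library are available. Lean on these libraries where they do the work, as an engineer would, in place of code of your own. Each camera call takes 0.05 s, during which the arm holds its last target. There are 200 camera calls.

## Working session

There is one attempt and no reset: what is moved stays moved. The work goes in short steps, Python scripts to look and compute and a tool call to move; the robot and the scene stay as the last step left them, time stands still between calls to the robot, and variables do not carry over. Pictures are saved under pics/ and viewed, at most 10 in all, crops included, and the job is handed in when it is done.

Besides the shell and the picture viewer there is one more tool, called after "Request:" by a JSON object that holds its "op" and its "data". carry_out: Moves the arm, as the interface text tells. Its arguments: {"type":"object","properties":{"plan":{"type":"array"},"force":{"type":"number"}},"required":["plan"]}

```bash
mkdir -p pics; cat > h.py <<'E'
import numpy as np, cv2
from rig import env, imaging
def world(name, d, pts, m=None):
    m=m or imaging.camera_model(name); K=np.array(m["mtx"],float); T=np.array(m["T"],float)
    out=[]
    for u,v in pts:
        p=d[v-2:v+3,u-2:u+3]; z=np.median(p[p>0]) if (p>0).any() else np.nan
        xd=np.array([(u-K[0,2])/K[0,0],(v-K[1,2])/K[1,1]]); x=xd.copy()
        for _ in range(20): x=xd/(1+m["k1"]*(x@x))
        out.append((T@[x[0]*z,x[1]*z,z,1])[:3])
    return np.array(out)
E
python3 - <<'E'
from h import *
for n in("scene","top"):
    p,d=imaging.capture(n); cv2.imwrite(f"pics/{n}.png",p); np.save(n+".npy",d)
    print(n, np.round(imaging.camera_model(n)["T"],2).tolist())
s=env.get_state(); print(s["tcp_pos"],np.round(s["eef_rot"],3).tolist(),s["grip_width"],s["force"],s["time_s"])
E
```

```text
scene [[0.67, -0.42, 0.62, -460.52], [-0.75, -0.35, 0.57, -771.52], [-0.02, -0.84, -0.55, 1016.05], [0.0, 0.0, 0.0, 1.0]]
top [[0.02, -0.98, 0.19, 345.23], [-1.0, -0.02, -0.01, 158.62], [0.01, -0.19, -0.98, 1258.74], [0.0, 0.0, 0.0, 1.0]]
[204.07868405 590.52804576 214.13637956] [[-0.945, 0.327, -0.0], [0.327, 0.945, -0.001], [0.0, -0.001, -1.0]] 1.0049869528529054 [0.18378382 0.37584142 0.06855506] 0.1
```

View pics/top.png

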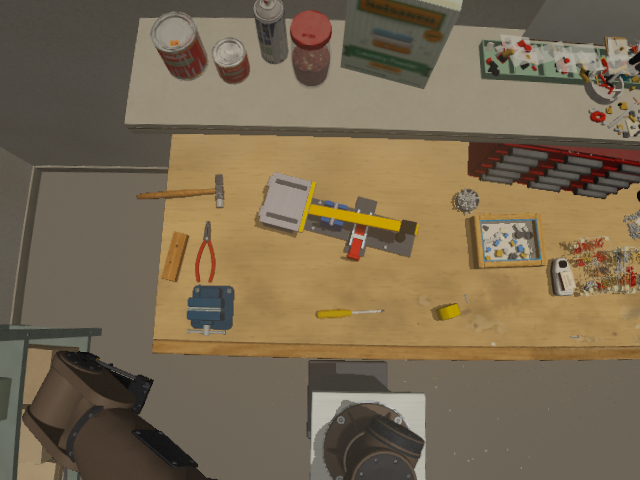

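View pics/scene.png

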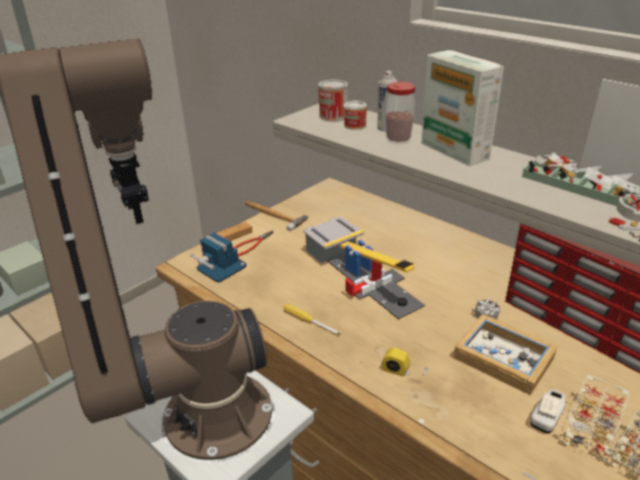

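The top view shows the chest at about (288,202), the lever running to its pad at (407,228), and the red plate at about (356,250). The scene view shows the same layout from the side. I'll enlarge the lifter in the top view.

```bash
python3 - <<'E'
from h import *
p=cv2.imread("pics/top.png"); cv2.imwrite("pics/topz.png",cv2.resize(p[165:275,250:430],None,fx=4.4,fy=4.4,interpolation=cv2.INTER_CUBIC))
d=np.load("top.npy")
hsv=cv2.cvtColor(p,cv2.COLOR_BGR2HSV)
pts=[(405,228),(412,229),(390,222),(370,219),(340,213),(320,209),(312,207),(356,240),(356,247),(355,254),(355,258),(288,202),(300,190),(270,200),(405,245)]
for q,w in zip(pts,world("top",d,pts)): print(q,w.round(0))
E
```

```text
(405, 228) [591. -77. 142.]
(412, 229) [587. -94. 148.]
(390, 222) [610. -40. 127.]
(370, 219) [620.  12. 112.]
(340, 213) [640.  93.  91.]
(320, 209) [654. 149.  75.]
(312, 207) [661. 171.  69.]
(356, 240) [578.  42.  24.]
(356, 247) [557.  42.  24.]
(355, 254) [536.  44.  25.]
(355, 258) [521.  47.  54.]
(288, 202) [671. 239.  79.]
(300, 190) [706. 206.  82.]
(270, 200) [675. 290.  81.]
(405, 245) [ 570. -105.    7.]
```

View pics/topz.png

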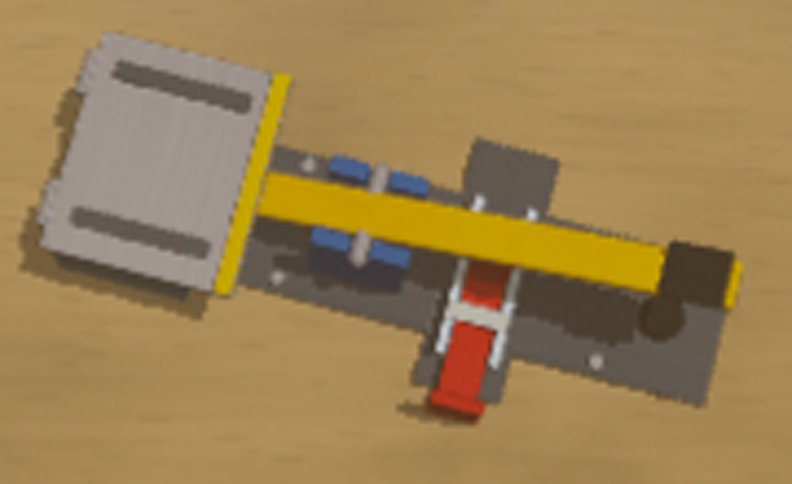

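```bash
python3 - <<'E'
from h import *
p=cv2.imread("pics/top.png"); d=np.load("top.npy"); hsv=cv2.cvtColor(p,cv2.COLOR_BGR2HSV)
def seg(m):
    vs,us=np.nonzero(m); return world("top",d[:, :],list(zip(us,vs)))
roi=np.zeros(d.shape,np.uint8); roi[195:240,318:402]=1
ye=cv2.inRange(hsv,(18,150,110),(32,255,255))&(roi*255)
W=seg(ye); W=W[(W[:,2]>65)&(W[:,2]<150)]
c=np.median(W,0); vx,vy,x0,y0=cv2.fitLine(W[:,:2].astype(np.float32),cv2.DIST_HUBER,0,.01,.01).ravel()
if vy<0: vx,vy=-vx,-vy
print("lever dir",vx,vy,"pt",x0,y0,len(W), np.degrees(np.arctan2(-vx,vy)))
A=np.polyfit((W[:,:2]-[x0,y0])@[vx,vy],W[:,2],1); print("slope",A)
ro=np.zeros(d.shape,np.uint8); ro[220:265,340:372]=1
r=cv2.inRange(hsv,(0,150,60),(8,255,255))&(ro*255); R=seg(r)
ydir=np.array([vx,vy]);xdir=np.array([vy,-vx])
L=np.c_[(R[:,:2]-[x0,y0])@xdir,(R[:,:2]-[x0,y0])@ydir,R[:,2]]
h=L[L[:,2]>45]; print("plate local",h.mean(0),h.min(0),h.max(0)); print("slider mid y",np.median(L[L[:,2]<40][:,1]), L[:,0].min())
vs,us=np.nonzero(cv2.inRange(hsv,(0,0,0),(180,255,80))[215:245,396:422]); P=world("top",d,list(zip(us+396,vs+215)))
P=P[P[:,2]>120]; Lp=(P[:,:2]-[x0,y0]); print("pad",P.mean(0),(Lp@xdir).mean(),(Lp@ydir).mean(),(Lp@ydir).min(),(Lp@ydir).max())
for n,q in(("lip",[(307,207),(308,200)]),("pinL",[(336,206),(332,221)])):
    w=world("top",d,q); print(n,w.round(0),((w[:,:2]-[x0,y0])@ydir).round(1))
m=imaging.camera_model("wrist"); s=env.get_state()
T=np.eye(4);T[:3,:3]=s["eef_rot"];T[:3,3]=s["tcp_pos"]; print(np.round(np.linalg.inv(T)@m["T"],2).tolist())
E
```

```text
lever dir 0.24391943 0.9697955 pt 624.04956 41.681683 884 -14.117983
slope [ -0.26107357 103.70422729]
plate local [-98.16548504 -13.08193466  54.63050919] [-102.34189935  -28.1647851    46.9986814 ] [-93.46503216   0.86833476  56.21873561]
slider mid y -14.395456921414649 -102.34189934906118
pad [593.08425675 -83.09221716 143.27805308] 0.40476571800706573 -128.55820894418798 -146.68778957212595 -110.80697739889943
lip [[657. 185.  85.]
 [677. 183.  85.]] [147.  149.8]
pinL [[662. 104.  85.]
 [619. 115.  84.]] [69.7 69.3]
[[0.0, -0.96, -0.3, 84.66], [1.0, 0.0, 0.0, 0.03], [-0.0, -0.3, 0.96, -169.49], [0.0, 0.0, 0.0, 1.0]]
```

```bash
python3 - <<'E'
from h import *
d=np.load("top.npy"); q=[(u,v) for u in range(185,240,6) for v in range(284,334,6)]
w=world("top",d,q); print(w[:,2].max(), w[w[:,2]>40].min(0), w[w[:,2]>40].max(0))
E
```

```text
107.79735269324897 [305.33424106 404.70117632  57.91090028] [421.07048101 490.71640221 107.79735269]
```

Request:
{"op": "carry_out", "data": {"plan": [[28.3,-53,0,0,0,5,0],[28.3,-53,0,0,0,5,0],[28.3,-53,0,0,0,5,0],[28.3,-53,0,0,0,5,0],[28.3,-53,0,0,0,5,0],[28.3,-53,0,0,0,5,0],[28.3,-53,0,0,0,5,0],[28.3,-53,0,0,0,5,0],[28.3,-53,0,0,0,5,0],[28.3,-53,0,0,0,5,0],[28.3,-53,0,0,0,5,0],[28.3,-53,0,0,0,5,0],[28.3,-53,0,0,0,5,0],[28.3,-53,0,0,0,5,0],[28.3,-53,0,0,0,5,0],[28.3,-53,0,0,0,5,0],[28.3,-53,0,0,0,5,0],[28.3,-53,0,0,0,5,0],[28.3,-53,0,0,0,5,0],[28.3,-53,0,0,0,5,0]]}}

```text
time_s: 1.77
tcp_pos: [486.7, 61.7, 214.7]
eef_rot: [[-0.97, 0.241, -0.0], [0.241, 0.97, 0.0], [0.0, 0.0, -1.0]]
force: [0.4, 0.2, -0.3]
grip_width: 0.001
finger_force: 0.0
```

```bash
python3 - <<'E'
from h import *
m=imaging.camera_model("wrist"); p,d=imaging.capture("wrist"); cv2.imwrite("pics/w1.png",p); np.save("w1.npy",d)
hsv=cv2.cvtColor(p,cv2.COLOR_BGR2HSV)
r=cv2.inRange(hsv,(0,150,60),(8,255,255))|cv2.inRange(hsv,(173,150,60),(180,255,255)); vs,us=np.nonzero(r)
W=world("wrist",d,list(zip(us[::5],vs[::5])),m); W=W[np.isfinite(W).all(1)]
X=np.array([.970,-.243]);Y=np.array([.243,.970]);O=[641.1,109.6]
L=np.c_[(W[:,:2]-O)@X,(W[:,:2]-O)@Y,W[:,2]]
h=L[(L[:,2]>45)&(L[:,2]<63)]; print(len(h),np.percentile(h,[1,50,99],axis=0).round(1))
E
```

```text
116 [[-102.3 -101.3   45.5]
 [ -99.6  -84.6   56.4]
 [ -92.8  -66.9   57.5]]
```

View pics/w1.png

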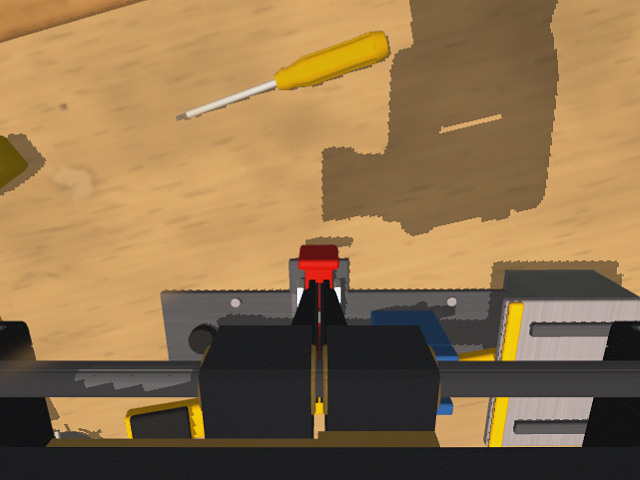

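The red push plate (about 318,262) sits straight ahead of the fingers. Its outer face is at local x -102 and y -85. Next I descend and push.

Request:
{"op": "carry_out", "data": {"plan": [[0,0,-4,0,0,0,0],[0,0,-8,0,0,0,0],[0,0,-12,0,0,0,0],[0,0,-15,0,0,0,0],[0,0,-17.5,0,0,0,0],[0,0,-18.5,0,0,0,0],[0,0,-18.5,0,0,0,0],[1,-0.25,-18.5,0,0,0,0],[1.9,-0.5,-18.5,0,0,0,0],[2.4,-0.6,-18.5,0,0,0,0],[2.9,-0.73,-18.5,0,0,0,0],[3.4,-0.85,-18.5,0,0,0,0],[3.9,-0.98,-18.5,0,0,0,0],[4.4,-1.1,-18.5,0,0,0,0],[4.9,-1.23,-18.5,0,0,0,0],[5.4,-1.35,-18.5,0,0,0,0],[5.9,-1.48,-18.5,0,0,0,0],[6.3,-1.58,-18.5,0,0,0,0],[6.6,-1.65,-18.5,0,0,0,0],[6.6,-1.65,-18.5,0,0,0,0]]}}

```text
time_s: 3.48
tcp_pos: [553.9, 44.0, 29.6]
eef_rot: [[-0.97, 0.243, 0.001], [0.243, 0.97, -0.0], [-0.001, 0.0, -1.0]]
force: [0.4, 0.4, -0.3]
grip_width: 0.006
finger_force: 0.0
```

Request:
{"op": "carry_out", "data": {"plan": [[0.1,-0.02,0,0,0,0,0],[0.2,-0.05,0,0,0,0,0],[0.3,-0.07,0,0,0,0,0],[0.3,-0.07,0,0,0,0,0]]}}

```text
time_s: 3.82
tcp_pos: [556.1, 43.5, 29.6]
eef_rot: [[-0.97, 0.243, -0.0], [0.243, 0.97, 0.0], [0.0, 0.0, -1.0]]
force: [-0.7, -0.1, -0.8]
grip_width: 0.004
finger_force: 0.6
```

```bash
python3 - <<'E'
from h import *
p,d=imaging.capture("scene"); cv2.imwrite("pics/s2.png",cv2.resize(p[190:350,280:480],None,fx=4,fy=3.75,interpolation=cv2.INTER_CUBIC))
m=imaging.camera_model("wrist"); p,d=imaging.capture("wrist"); cv2.imwrite("pics/w2.png",p)
hsv=cv2.cvtColor(p,cv2.COLOR_BGR2HSV)
r=cv2.inRange(hsv,(0,150,60),(8,255,255))|cv2.inRange(hsv,(173,150,60),(180,255,255)); vs,us=np.nonzero(r)
W=world("wrist",d,list(zip(us[::5],vs[::5])),m); W=W[np.isfinite(W).all(1)]
X=np.array([.970,-.243]);Y=np.array([.243,.970]);O=[641.1,109.6]
L=np.c_[(W[:,:2]-O)@X,(W[:,:2]-O)@Y,W[:,2]]
h=L[(L[:,2]>25)&(L[:,2]<63)]; print(len(h),np.percentile(h,[1,50,99],axis=0).round(1) if len(h) else L[::20])
print(env.get_state()["force"])
E
```

```text
7 [[-78.2 -94.   25.5]
 [-56.  -71.2  28.3]
 [-55.6 -69.7  60.7]]
[-0.91246455  0.89309579 -0.20819717]
```

View pics/w2.png

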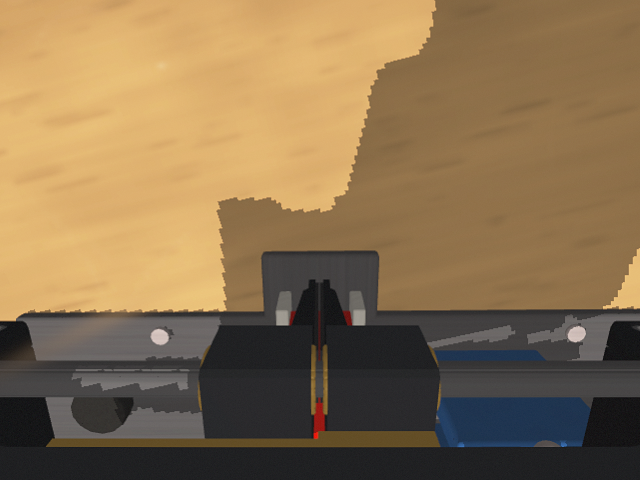

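Request:
{"op": "carry_out", "data": {"plan": [[0.1,-0.02,0,0,0,0,0],[0.2,-0.05,0,0,0,0,0],[0.2,-0.05,0,0,0,0,0]]}}

```text
time_s: 4.17
tcp_pos: [557.8, 43.1, 29.6]
eef_rot: [[-0.97, 0.243, -0.001], [0.243, 0.97, 0.0], [0.001, -0.0, -1.0]]
force: [-4.1, 0.2, 0.2]
grip_width: 0.004
finger_force: 1.9
```

Request:
{"op": "carry_out", "data": {"plan": [[0.1,-0.02,0,0,0,0,0],[0.2,-0.05,0,0,0,0,0],[0.2,-0.05,0,0,0,0,0]]}}

```text
time_s: 4.42
tcp_pos: [557.8, 43.1, 29.6]
eef_rot: [[-0.97, 0.243, -0.005], [0.243, 0.97, 0.001], [0.005, -0.001, -1.0]]
force: [-12.9, 4.1, 8.3]
grip_width: 0.004
finger_force: 6.6
```

The stop has hit its hard end: the TCP did not move and the force rose to 13 N. I'll retract, rise and go over the pad.

Request:
{"op": "carry_out", "data": {"plan": [[-1.5,0.37,0,0,0,0,0],[-3,0.75,0,0,0,0,0],[-3,0.75,3.5,0,0,0,0],[-3,0.75,7.5,0,0,0,0],[-3,0.75,11.5,0,0,0,0],[-3,0.75,15,0,0,0,0],[-3,0.75,17,0,0,0,0],[-1.5,-2.5,17,0,0,0,0],[0,-6,17,0,0,0,0],[1.8,-9.5,17,0,0,0,0],[3.3,-12.7,17,0,0,0,0],[3.3,-12.7,17,0,0,0,0],[3.3,-12.7,17,0,0,0,0],[3.3,-12.7,17,0,0,0,0]]}}

```text
time_s: 5.58
tcp_pos: [593.1, -84.3, 199.5]
eef_rot: [[-0.97, 0.244, 0.0], [0.244, 0.97, 0.0], [-0.0, 0.0, -1.0]]
force: [-0.1, 0.3, 0.1]
grip_width: 0.004
finger_force: 0.0
```

```bash
python3 - <<'E'
from h import *
m=imaging.camera_model("wrist"); p,d=imaging.capture("wrist"); cv2.imwrite("pics/w3.png",p)
hsv=cv2.cvtColor(p,cv2.COLOR_BGR2HSV)
r=cv2.inRange(hsv,(0,150,60),(8,255,255))|cv2.inRange(hsv,(173,150,60),(180,255,255)); vs,us=np.nonzero(r)
W=world("wrist",d,list(zip(us[::5],vs[::5])),m); W=W[np.isfinite(W).all(1)]
X=np.array([.970,-.243]);Y=np.array([.243,.970]);O=[641.1,109.6]
L=np.c_[(W[:,:2]-O)@X,(W[:,:2]-O)@Y,W[:,2]]
h=L[(L[:,2]>45)&(L[:,2]<63)]; print(len(h),np.percentile(h,[1,50,99],axis=0).round(1) if len(h) else L[::20])
t=np.array(env.get_state()["tcp_pos"]); print((t[:2]-O)@X,(t[:2]-O)@Y,t)
E
```

```text
195 [[ -53.9 -101.9   46.2]
 [ -47.3  -88.3   56.9]
 [  58.4  -68.3   62.7]]
0.27150129477909246 -199.28173711300815 [592.93543774 -83.77912215 199.69097885]
```

View pics/w3.png

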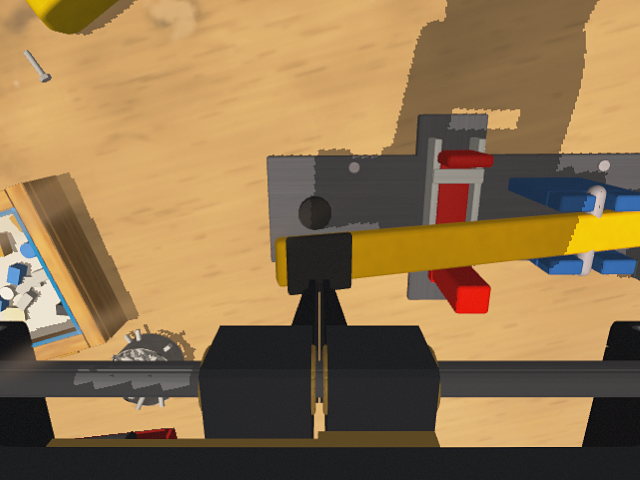

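The stop's plate is at local x -54 and its post (475,298) is clear of the lever. The fingertips are over the pad (320,262). Now I press along the arc.

Request:
{"op": "carry_out", "data": {"plan": [[0,0,-2.5,0,0,0,0],[0,0,-4.2,0,0,0,0],[0,0,-5,0,0,0,0],[0,0,-5.5,0,0,0,0],[-0.04,-0.17,-6,0,0,0,0],[-0.08,-0.33,-6.5,0,0,0,0],[-0.12,-0.49,-7,0,0,0,0],[-0.15,-0.6,-7.5,0,0,0,0],[-0.17,-0.7,-8,0,0,0,0],[-0.19,-0.78,-8.5,0,0,0,0],[-0.21,-0.85,-9,0,0,0,0],[-0.22,-0.9,-9.5,0,0,0,0],[-0.22,-0.9,-9.5,0,0,0,0]]}}

```text
time_s: 6.72
tcp_pos: [591.7, -93.0, 106.0]
eef_rot: [[-0.97, 0.242, 0.002], [0.242, 0.97, -0.001], [-0.002, 0.0, -1.0]]
force: [-1.0, 0.5, 11.0]
grip_width: 0.005
finger_force: 5.3
```

Request:
{"op": "carry_out", "data": {"plan": [[-0.02,-0.06,-0.5,0,0,0,0],[-0.03,-0.1,-1,0,0,0,0],[-0.03,-0.12,-1.5,0,0,0,0],[-0.03,-0.13,-2,0,0,0,0],[-0.03,-0.13,-2.5,0,0,0,0],[-0.03,-0.12,-3,0,0,0,0],[-0.03,-0.1,-3.5,0,0,0,0],[-0.02,-0.08,-4,0,0,0,0],[-0.01,-0.04,-4.5,0,0,0,0],[0,0,-5,0,0,0,0],[0.02,0.08,-5.4,0,0,0,0],[0.02,0.1,-5.6,0,0,0,0],[0.02,0.1,-5.6,0,0,0,0]]}}

```text
time_s: 7.8
tcp_pos: [592.1, -92.7, 50.3]
eef_rot: [[-0.97, 0.242, 0.003], [0.242, 0.97, -0.001], [-0.003, -0.001, -1.0]]
force: [-2.5, -4.9, 10.2]
grip_width: 0.005
finger_force: 5.2
```

Request:
{"op": "carry_out", "data": {"plan": [[0.01,0.04,-0.2,0,0,0,0],[0.02,0.08,-0.4,0,0,0,0],[0.03,0.12,-0.6,0,0,0,0],[0.03,0.12,-0.6,0,0,0,0]]}}

```text
time_s: 8.13
tcp_pos: [592.4, -91.7, 44.4]
eef_rot: [[-0.97, 0.242, 0.003], [0.242, 0.97, -0.002], [-0.003, -0.001, -1.0]]
force: [-3.0, -6.4, 9.1]
grip_width: 0.006
finger_force: 5.4
```

Request:
{"op": "carry_out", "data": {"plan": [[0,0.02,-0.1,0,0,0,0],[0,0.02,-0.2,0,0,0,0],[0,0.02,-0.2,0,0,0,0]]}}

```text
time_s: 8.38
tcp_pos: [592.5, -91.4, 42.6]
eef_rot: [[-0.97, 0.242, 0.003], [0.242, 0.97, -0.002], [-0.003, -0.001, -1.0]]
force: [-2.0, -6.0, 11.2]
grip_width: 0.003
finger_force: 5.8
```

Request:
{"op": "carry_out", "data": {"plan": [[0,-0.05,-0.1,0,0,0,0],[-0.01,-0.08,-0.2,0,0,0,0],[-0.01,-0.08,-0.2,0,0,0,0]]}}

```text
time_s: 8.63
tcp_pos: [592.7, -91.5, 41.7]
eef_rot: [[-0.97, 0.242, 0.004], [0.242, 0.97, -0.001], [-0.004, 0.0, -1.0]]
force: [-4.6, 1.8, 21.8]
grip_width: 0.003
finger_force: 10.7
```

Request:
{"op": "carry_out", "data": {"plan": [[0,-0.02,-0.1,0,0,0,0],[0,-0.03,-0.2,0,0,0,0],[0,-0.03,-0.2,0,0,0,0]]}}

```text
time_s: 8.88
tcp_pos: [592.9, -91.5, 41.2]
eef_rot: [[-0.97, 0.242, 0.005], [0.242, 0.97, -0.001], [-0.005, 0.0, -1.0]]
force: [-9.4, 3.9, 40.1]
grip_width: 0.008
finger_force: 18.8
```

Request:
{"op": "carry_out", "data": {"plan": [[-0.03,0.02,0.12,0,0,0,0],[-0.03,0.02,0.12,0,0,0,0],[-0.03,0.02,0.12,0,0,0,0]]}}

```text
time_s: 9.13
tcp_pos: [592.7, -91.5, 41.5]
eef_rot: [[-0.97, 0.242, 0.005], [0.242, 0.97, -0.001], [-0.005, 0.0, -1.0]]
force: [-5.1, 1.3, 27.7]
grip_width: 0.007
finger_force: 13.2
```

```bash
python3 - <<'E'
from h import *
p,d=imaging.capture("scene"); a=cv2.resize(p[190:350,280:480],None,fx=3,fy=3,interpolation=cv2.INTER_CUBIC)
q,d=imaging.capture("top"); b=cv2.resize(q[165:275,250:430],None,fx=2,fy=2)
cv2.imwrite("pics/s4.png",a); 
pts=[(300,200),(304,203),(309,207),(320,209),(330,211),(340,213)]
print(world("top",d,pts).round(0).tolist()); cv2.imwrite("pics/t4.png",cv2.resize(q[165:275,250:430],None,fx=4.4,fy=4.4,interpolation=cv2.INTER_CUBIC))
print(env.get_state()["force"],env.get_state()["tcp_pos"])
E
```

```text
[[667.0, 204.0, 118.0], [657.0, 193.0, 125.0], [652.0, 179.0, 102.0], [649.0, 149.0, 95.0], [646.0, 121.0, 88.0], [643.0, 92.0, 81.0]]
[-4.3953147   2.95039931 27.99541   ] [592.7029113  -91.55062439  41.53305603]
```

View pics/s4.png

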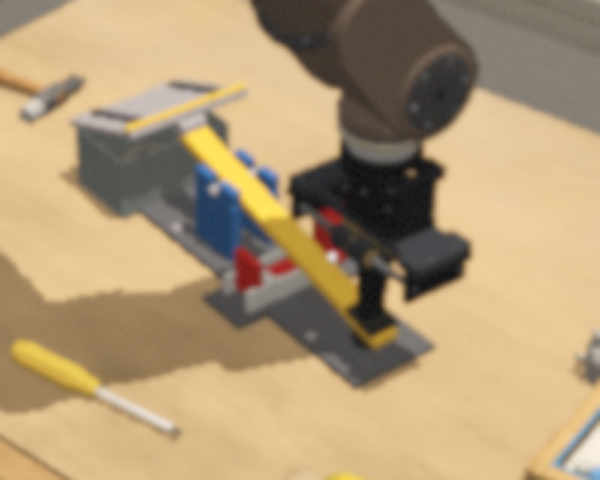

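View pics/t4.png

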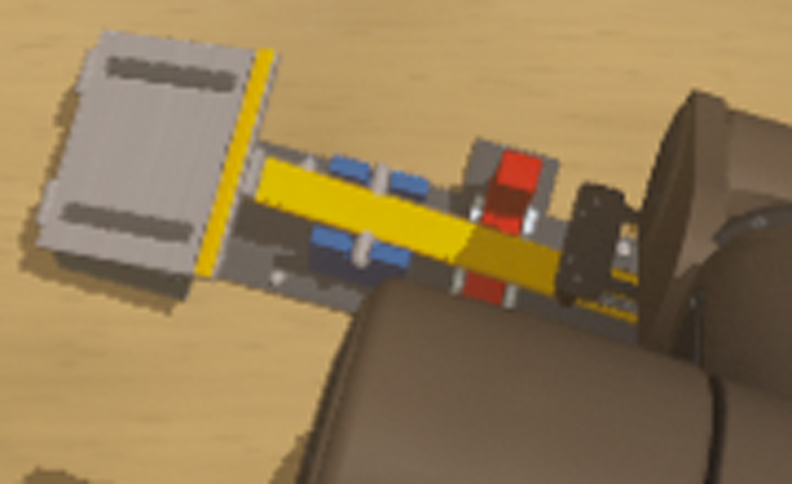

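Both views show the flap raised, with its lip at about 120 mm ((245,90) in the scene crop). The lever is down on the buffer (375,335), the pin is still in the saddle and the red post is clear of the lever. The fingertip force is steady at 28 N.

```bash
python3 -c "
from rig import env
print(env.job_done())"
```

```text
the job is handed in; nothing more can be done
None
```

The job is handed in: the red stop was pushed fully home, and the lever is held down on its buffer at about 28 N with the flap lip raised to about 120 mm.

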